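# Put the flat scraper back edgewise in the bench rack

### The job

Put away the orange-handled flat scraper that lies on the rubber mat. First set it down in the V-shaped cradle, its blade leaning flat against one slope, and let go; then take it again by its handle, across the thickness, and slide the blade edgewise into the free, yellow-tagged slot of the wooden rack, resting on the slot floor and pushed fully home against the back wall, the handle sticking out at the open front. Let go of it, and leave the other scrapers and the things on the bench where they are.

Things in the scene. Friction and masses are not known exactly. Their poses are not given: they have to be found in the camera images.
- scraper: Scraper, about 160 g: steel blade 110 long x 40 wide x 4 thick, orange handle 80 x 24 x 12 thick, on one mid-plane. Origin: on the blade/handle joint, mid-section. +x along the tool to the tip (blade 0 to +110, handle -80 to 0), y across the width, z normal to the flat faces (faces alike, edges alike). Centre of mass 26 mm ahead of the origin. Starts flat, z up, tip away from the robot.
- scraper_tip (a point): Middle of the blade's end edge, 110 mm ahead of the scraper's origin; axes as the scraper's.
- scraper_grip (a point): Middle of the handle at the best place to grip, 30 mm behind the scraper's origin; axes as the scraper's.
- mat: Black rubber mat, fixed, 240 x 110 x 4 thick, origin at the centre of its underside on the bench, x roughly away from the robot. A rib on it (50 along x, 70 wide, 4 high, centred 45 mm ahead of the mat's centre) carries the blade; the handle lies on the mat itself, its underside 4 mm above the bench.
- cradle: Pale wooden V cradle, fixed, 80 x 80, 115 high, origin at the centre of its underside. The groove runs along x, 80 long, open at both ends; its two slopes at 45 degrees, each 42 wide, rise to +y and to -y: either may be used. The blade lies along the groove, lower long edge in its bottom, centre of mass within the 80 mm, the handle out free at the end towards the robot.
- cradle_groove (a point): Bottom line of the V groove at mid-length, 85 above the bench; axes as the cradle's, x along the groove away from the robot. The axis of a scraper leaning on a slope is 13 mm to that slope's side of this line and 16 mm above it.
- rack: Wooden rack, fixed, 115 deep (x) x 190 wide (y) x 70 high, origin at the centre of its underside. Three slots along x at y = -60, 0, +60, each 7 wide, 30 deep (floor 40 above the bench), 100 long, open at the top and the front (-x, towards the robot), closed by a back wall 75 high with its face at x = +42.5. Two hold other scrapers; which is free changes.
- tag: Yellow tag, 26 wide x 14 high, fixed on the rack's back wall behind the free slot. Its origin is not on the tag but at the slot's end: on the slot floor, mid-width, on the face of the back wall. x runs along the slot into the wall, y across it, z up. A scraper fully home has its tip at x = 0, 20 mm above the floor.
- red_scraper: Another scraper of the same size, red handle, standing on edge in a slot of the rack, handle to the front; leave alone. Origin on its blade/handle joint.
- black_scraper: The same with a black handle; leave alone.
- spray_can: Blue can, 54 diameter, 120 high, loose; leave alone. Origin at the centre of its underside.
- screw_jar: Glass jar, 60 diameter, 70 high, loose; leave alone.
- solder_spool: Metal spool, 54 diameter, 44 high, loose; leave alone.
- screwdriver: Green-handled screwdriver, 30 or less across, lying on the bench near the robot; leave alone.
- mug: Blue mug, 76 diameter, 90 high; leave alone.
There are look-alikes about, which are no part of the job. Leave any blue or green look-alike of the scraper alone. Several things look just like the cradle: the one meant starts nearest to the robot's base.

How it is judged:
On the way:
1. the scraper leans in the V cradle, blade on a slope and along the groove, let go and at rest (angle between scraper's own z axis and vertical between 0.6 and 0.98 rad and angle between the x axis of scraper and the x axis of cradle, either way round below 0.15 rad and contact force between scraper and cradle above 0.3 N and z of scraper in the frame of cradle_groove between 0.01 and 0.021 m and horizontal distance between scraper and cradle_groove below 0.075 m and contact force between the fingers and scraper below 0.1 N and linear speed of scraper below 0.02 m/s), for 0.2 s.
At the end, for the whole second after the job is handed in: The scraper stands on edge in the tagged slot: its tip within 5 mm of the back wall and of the slot's centre line, its axis 16 to 24 mm above the slot floor and within 0.07 rad of the slot's direction, its flat faces upright within 0.15 rad, at rest and not touched by the fingers (x of scraper_tip in the frame of tag between -0.005 and 0.004 m and y of scraper_tip in the frame of tag between -0.005 and 0.005 m and z of scraper_tip in the frame of tag between 0.016 and 0.024 m and angle between the x axis of scraper and the x axis of tag, either way round below 0.07 rad and angle between the z axis of scraper and the y axis of tag, either way round below 0.15 rad and linear speed of scraper below 0.02 m/s and contact force between the fingers and scraper below 0.1 N).
It fails at once if another scraper in the rack was moved by more than 12 mm (distance of any of red_scraper, black_scraper from where it was at the start of the episode above 0.012 m).
It fails at once if a thing on the bench (can, jar, spool, screwdriver or mug) was moved by more than 30 mm (distance of any of spray_can, screw_jar, solder_spool, screwdriver, mug from where it was at the start of the episode above 0.03 m).
It also fails if it takes over 51 s, if anything falls off the work surface, if the arm or the gripper's body presses on something with over 40 N, if the wrist force passes 120 N, or if a joint passes its speed limit or range.

### The arm

A 6-joint arm with a two-finger parallel gripper is mounted at the origin on the work surface. World frame = base frame: x ahead of the robot, y to its left, z up, the work surface at z = 0. Lengths are in m, angles in rad, forces in N, time in s.
With the tool pointing down it reaches from about 0.4 to 0.825 m from the base axis. Payload 7 kg.
Tool frame: the origin (TCP) lies on the mounting face of the last link; the fingertips stand arm.tcp_to_tips ahead of it and the grasp point (between the pads) lies 159 mm ahead of it (arm.tcp_to_tips is the distance from the TCP to the fingertips, in m); z points along the fingers, y is the direction in which the jaws open and shut (so a half turn about z gives the same grasp; the last joint's range is limited). The gripper opens to 88 mm and grips with 3 to 60 N. Pads are 19 mm wide; open, the fingers measure 130 mm over their backs; the gripper's body (78 mm by 193 mm) begins 47 mm behind the grasp point.
Start: joints at [1.401, 0.359, 0.012, 0, -1.224, -0.288], TCP at [0.298, 0.605, 0.405] pointing down, gripper open.
Joint ranges: [-3.07, 3.07], [-1.43, 2.12], [-1.02, 1.25], [-3.03, 1.67], [-3.05, -0], [-3.03, 3.03]. Speed limits (rad/s): [2.39, 2.39, 3.01, 3.14, 3.14, 3.14].

### API

Orientations are given as [roll, pitch, yaw] about the fixed x, y, z axes, in that order (R = Rz(yaw) Ry(pitch) Rx(roll)).
In Python, from station import arm, cams, job_done, finder gives the robot as it stands.
- The arm moves only by the tool play_rows, never from a script. Its argument "targets" is a list that holds one entry, the list of rows, each a list of 4 numbers: the shift along the tool's x, y, z in m, then the turn about the tool's z in degrees. A call has 1 to 5 rows; each row is the pose to reach, as a shift and turn from the pose commanded when the call began, along the tool's axes at that moment; what a row does not reach only later rows make up. A row lasts 1/8 s, in which the tool goes at most 62.5 mm and 10.7 degrees, less where a joint would pass 70% of its speed; a pose out of reach is approached as far as the arm can. A call with a gripper value outside its range is refused whole. "grip" is the closure in counts, from 0 (fully open) to 255 (shut), set as the call begins (left out, the last holds). The fingers move at their own pace and stop on an object; "newtons" is the grip in N (left out, the last holds). Time passes only in rows, so rows that repeat a pose let the fingers close. It gives the time, the measured TCP pose, the force and the opening at its end, in the units of the state.
- arm.get_state(): the state, without advancing time (a new reading comes with each control period).
- cams.grab_frame(name): name is "side" or "top"; returns (picture, depth): 384x512x3 uint8, red, green, blue; 384x512 float32, m along the optical axis (not along the pixel's ray), 0 where there is no reading.
- cams.camera_params(name): a dict with "intrinsics" (3x3 intrinsics, pixels), "position" and "attitude" of the camera in the world. Camera axes: x right, y down, z forward; pixel columns grow to the right and rows downward; lengths in m; the calibration is good to about 2 mm. A picture is of the moment at which its call begins. camera_params takes no time and is no camera call.
- job_done(): hands the job in, once; it reports no verdict.
Trained networks look in the newest picture that a camera, given by its name, has taken for a name from the list of things; names that differ only in an ending like _2 or _b are one class to them, and where a whole thing is asked for, a point or a joint stands for the part that bears it (a point fixed in the world has none). Each returns a list of dicts, best first, with "score" (0 to 1); they miss things now and then, are a little off and sometimes report something else, mostly with a low value. They report only what shows in the picture. A call takes as long as a camera call. They do not tell look-alikes from the thing itself.
- finder.find_in(camera, query): "xyz" ([x, y, z] in m, in world coordinates, good to about 4 mm: the middle of the surface that is visible of it).
- finder.masks_of(camera, query): "mask" (384x512 bool, what is visible of it).
The state is a dict: "t": time; "q": joint angles; "qd": joint speeds; "joint_efforts": joint torques, N m; "eef_pos": TCP position; "ee_rot": TCP orientation; "force": force on the tool from outside, world axes, zero at the start; "moment": the same for the moment, N m; "width": finger opening in m.
Only numpy, scipy, OpenCV 4.12 (cv2) and the standard library are available. Lean on these libraries where they do the work, as an engineer would, in place of code of your own. Each camera call takes 0.05 s, during which the arm holds its last target. There are 200 camera calls.

## Working session

There is one attempt and no reset: what is moved stays moved. The work goes in short steps, Python scripts to look and compute and a tool call to move; the robot and the scene stay as the last step left them, time stands still between calls to the robot, and variables do not carry over. Pictures are saved under pics/ and viewed, about 8 in all and at most 12, crops included, and the job is handed in when it is done.

Besides the shell and the picture viewer there is one more tool, called by a JSON object that holds its "op" and its "data". play_rows: Moves the arm, as the interface text tells. Its arguments: {"type":"object","properties":{"targets":{"type":"array","items":{"type":"array","items":{"type":"array","items":{"type":"number"}}}},"grip":{"type":"number"},"newtons":{"type":"number"}},"required":["targets"]}

```bash
ls; mkdir -p pics
python3 - <<'E'
from station import arm,cams,finder
import cv2,numpy as np
s=arm.get_state(); print(s, getattr(arm,'tcp_to_tips',None))
ims=[]
for c in ("top","side"):
    p,d=cams.grab_frame(c); np.save(f"pics/{c}0.npy",d); cv2.imwrite(f"pics/{c}0.png",p[:,:,::-1]); 
    print(c,cams.camera_params(c))
    for q in ["scraper","cradle","rack","tag","mat","red_scraper","black_scraper"]:
        print(q,[(np.round(r["xyz"],3).tolist(),round(r["score"],2)) for r in finder.find_in(c,q)[:5]])
E
```

```text
pics
{'t': 0.0, 'q': array([ 1.40111369e+00,  3.59355754e-01,  1.10250588e-02, -3.39633165e-04,
       -1.22408804e+00, -2.88137792e-01]), 'qd': array([ 3.69729360e-04, -3.75650878e-04, -5.21517584e-05,  1.04896798e-03,
       -4.23180898e-04, -1.05530798e-03]), 'joint_efforts': array([ 3.32790805e-04, -5.82724142e+01,  2.93051970e+01,  6.99717790e+00,
        6.76054580e-03, -1.58779017e-04]), 'eef_pos': array([0.29823716, 0.60530672, 0.40372976]), 'ee_rot': array([ 3.13994639e+00, -1.54965063e-04, -4.57935968e-01]), 'force': array([ 0.75434221, -0.34495618,  0.29793737]), 'moment': array([ 0.04014525, -0.00432007,  0.00639266]), 'width': 0.08766918328988552} 0.1781
top {'intrinsics': array([[472.37466465,   0.        , 251.27797803],
       [  0.        , 472.37466465, 188.00011589],
       [  0.        ,   0.        ,   1.        ]]), 'position': array([0.27908344, 0.03922255, 1.40151362]), 'attitude': array([-2.98733826, -0.0052587 , -1.55586916])}
scraper [([0.477, -0.488, 0.007], 0.92), ([0.508, -0.285, 0.007], 0.84), ([0.271, -0.408, 0.008], 0.78)]
cradle [([0.648, 0.374, 0.09
[... 207 characters left out ...]
, 0.074], 0.67)]
black_scraper [([0.468, 0.235, 0.069], 0.59)]
side {'intrinsics': array([[367.65141614,   0.        , 260.088282  ],
       [  0.        , 367.65141614, 190.85831262],
       [  0.        ,   0.        ,   1.        ]]), 'position': array([ 0.23933472, -0.8519148 ,  0.64621726]), 'attitude': array([-2.11177932, -0.01274567, -0.2927687 ])}
scraper [([0.264, -0.416, 0.008], 0.63), ([0.505, -0.285, 0.011], 0.61)]
cradle [([0.661, 0.37, 0.074], 0.96), ([0.511, -0.081, 0.065], 0.93), ([0.438, 0.468, 0.06], 0.34)]
rack [([0.562, 0.134, 0.074], 0.63)]
tag []
mat [([0.482, -0.29, 0.003], 0.63)]
red_scraper [([0.488, 0.114, 0.067], 0.57)]
black_scraper [([0.473, 0.236, 0.068], 0.73)]
```

Run:
```python
import cv2
p=cv2.imread("pics/top0.png"); cv2.imwrite("pics/v1.png",cv2.resize(p,(800,600),interpolation=cv2.INTER_CUBIC))
p=cv2.imread("pics/side0.png"); cv2.imwrite("pics/v2.png",cv2.resize(p,(800,600),interpolation=cv2.INTER_CUBIC))
```

```text
(no output)
```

View pics/v1.png

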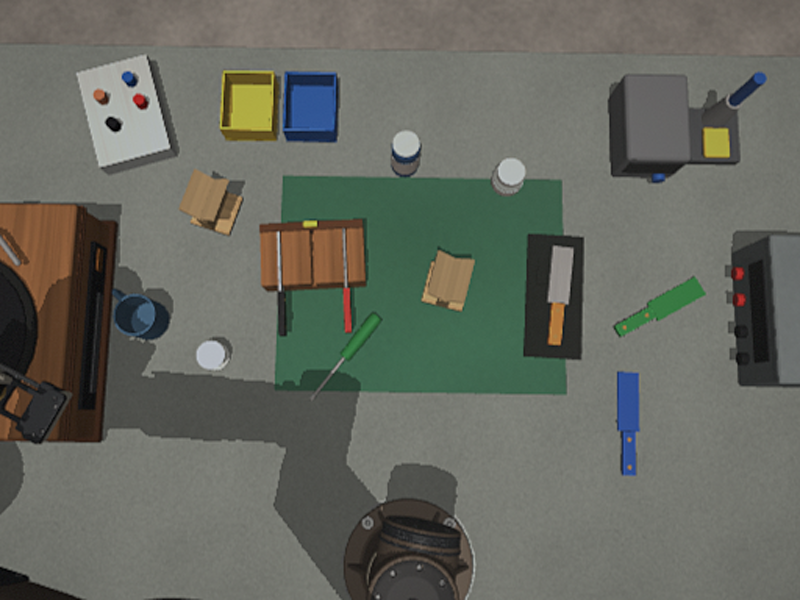

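View pics/v2.png

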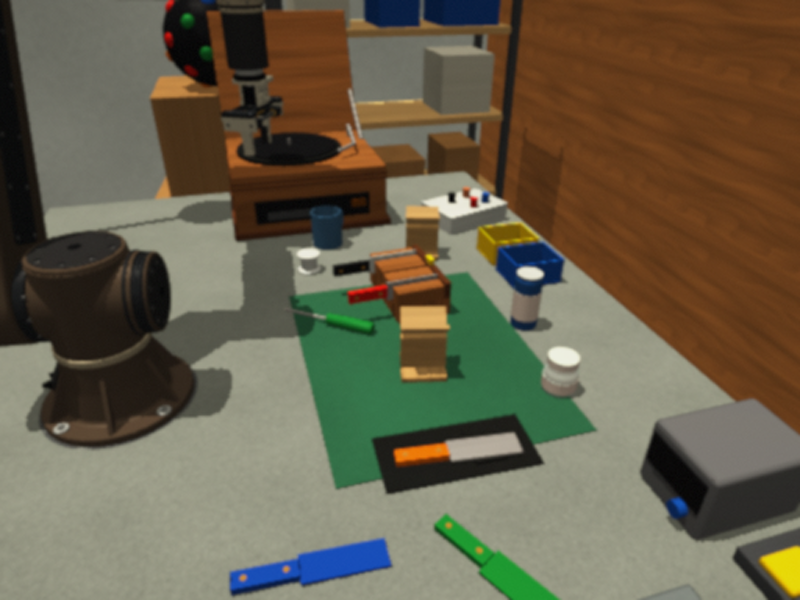

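The top view (v1) shows the orange scraper on the black mat at about (560,295). There are two pale cradles: A at (450,280) and B at (212,203). A, at roughly (0.505,-0.07), is nearer the base than B at (0.65,0.37), so A is the one meant. The blue scraper (628,420) and green scraper (660,305) are decoys. The yellow tag is at (310,223) behind the middle slot, between black (282) and red (347). Next I'll work out the poses from the depth.

```bash
cat > h.py <<'E'
import numpy as np,cv2
from scipy.spatial.transform import Rotation as Ro
from station import arm,cams,finder
def P(c):
    k=cams.camera_params(c); return k["intrinsics"],np.array(k["position"]),Ro.from_euler("xyz",k["attitude"]).as_matrix()
def cloud(c,d):
    K,t,R=P(c); v,u=np.indices(d.shape)
    p=np.stack([(u-K[0,2])/K[0,0]*d,(v-K[1,2])/K[1,1]*d,d],-1)
    return p@R.T+t
def proj(c,X):
    K,t,R=P(c); x=(np.atleast_2d(X)-t)@R@K.T; return x[:,:2]/x[:,2:]
def planeat(c,uv,z):  # pixel rays at height z
    K,t,R=P(c); uv=np.atleast_2d(uv); r=np.c_[uv,np.ones(len(uv))]@np.linalg.inv(K).T@R.T
    return t+r*((z-t[2])/r[:,2])[:,None]
def rect(p):
    (c,s,a)=cv2.minAreaRect(p[:,:2].astype(np.float32)*1000); return np.round(c,1),np.round(s,1),round(a,2)
E
python3 - <<'E'
from h import *
p,d=cams.grab_frame("top"); W=cloud("top",d); np.save("W.npy",W)
hsv=cv2.cvtColor(p,cv2.COLOR_RGB2HSV)
def reg(x0,x1,y0,y1): return (W[...,0]>x0)&(W[...,0]<x1)&(W[...,1]>y0)&(W[...,1]<y1)&(d>0)
# scraper
m=reg(.35,.62,-.36,-.2)
o=m&(hsv[...,1]>150)&(hsv[...,0]>5)&(hsv[...,0]<22)&(hsv[...,2]>90)
b=m&(hsv[...,1]<60)&(hsv[...,2]>100)&(W[...,2]<.03)
for n,k,z in(("handle",o,.016),("blade",b,.012)):
    uv=np.argwhere(k)[:,::-1]; q=planeat("top",uv,z); print(n,k.sum(),rect(q),q[:,:2].mean(0).round(4),np.median(W[k][:,2]))
    C=q[:,:2]-q[:,:2].mean(0); e=np.linalg.svd(C,full_matrices=0)[2][0]; print(" yaw",np.arctan2(e[1],e[0])%np.pi)
# rack top
r=reg(.45,.68,.05,.32)&(W[...,2]>.06)&(W[...,2]<.085)
br=r&(hsv[...,1]>80)&(hsv[...,0]<20); print("rack",rect(W[br]),np.median(W[br][:,2]))
y=reg(.5,.7,.05,.32)&(hsv[...,0]>24)&(hsv[...,0]<36)&(hsv[...,1]>120); print("tag",W[y].mean(0),y.sum())
# cradle
c=reg(.43,.58,-.14,0)&(W[...,2]>.06)&(W[...,2]<.13)
q=W[c]; print("cradle n",len(q),rect(q), q.max(0))
print("base/low",rect(W[reg(.43,.58,-.14,0)&(W[...,2]>.01)]))
# RANSAC planes
rng=np.random.default_rng(0); rem=q.copy()
for i in range(4):
    best=None
    for _ in range(2000):
        a=rem[rng.choice(len(rem),3,False)]; n=np.cross(a[1]-a[0],a[2]-a[0]); L=np.linalg.norm(n)
        if L<1e-7: continue
        n/=L; k=abs((rem-a[0])@n)<.0025
        if best is None or k.sum()>best.sum(): best=k
    s=rem[best]; mu=s.mean(0); n=np.linalg.svd(s-mu)[2][2]; n*=np.sign(n[2]); print("plane",len(s),mu.round(4),n.round(3)); rem=rem[~best]
    if len(rem)<30: break
crop=p[165:215,255:320]; A=cv2.resize(crop[:,:,::-1],None,fx=8,fy=8,interpolation=cv2.INTER_CUBIC)
crop=p[130:215,160:245]; B=cv2.resize(crop[:,:,::-1],(400,400),interpolation=cv2.INTER_CUBIC)
im=np.zeros((400,A.shape[1]//2*1+0,3),np.uint8)
A=cv2.resize(p[150:210,250:380][:,:,::-1],(800,369),interpolation=cv2.INTER_CUBIC)
cv2.imwrite("pics/v3.png",A)
E
```

```text
handle 222 (array([ 442.7, -273.4]), array([25.6, 80. ]), 83.44) [ 0.4429 -0.2735] 0.014493074440327658
 yaw 3.029440827784426
blade 1473 (array([ 483.4, -310. ]), array([ 96.4, 268. ]), 89.93) [ 0.4874 -0.3203] 0.000985334764598056
 yaw 0.108058491800056
rack (array([532.4, 183.5]), array([172.8, 189.9]), 3.67) 0.0699732802894939
tag [0.61743851 0.19134349 0.06819622] 35
cradle n 710 (array([511.7, -67.3]), array([68.1, 81.7]), 76.01) [ 0.55814789 -0.02720205  0.11997545]
base/low (array([511.6, -64.5]), array([77.8, 85.4]), 80.92)
plane 279 [ 0.507  -0.0818  0.0994] [0.168 0.687 0.707]
plane 255 [ 0.5146 -0.0502  0.101 ] [-0.156 -0.66   0.735]
plane 57 [ 0.5095 -0.0841  0.1017] [0.11  0.496 0.861]
plane 43 [ 0.5214 -0.0532  0.1045] [-0.152 -0.654  0.741]
```

View pics/v3.png

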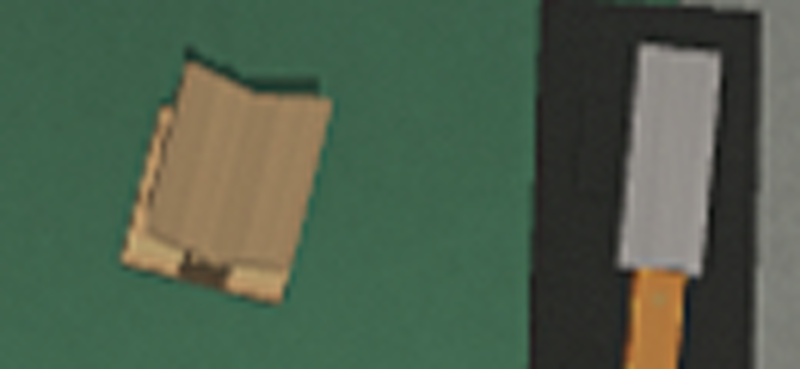

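The crop confirms it: the chosen cradle is at (235,170), groove running up with a slight right lean, and the orange scraper on the mat is at (665,180). Next come the exact groove line and the approach numbers.

```bash
cat >> h.py <<'E'
def shift(pos,tgt,yaw0,yaw1=None):
    "tool-frame shift (m) and turn (deg) from pos/yaw0 to tgt/yaw1"
    R=Ro.from_euler("xyz",[np.pi,0,yaw0]).as_matrix(); y1=yaw0 if yaw1 is None else yaw1
    return np.round(R.T@(np.array(tgt)-pos),4).tolist()+[round(-np.degrees(y1-yaw0),2)]
E
python3 - <<'E'
from h import *
W=np.load("W.npy"); q=W[(W[...,0]>.43)&(W[...,0]<.58)&(W[...,1]>-.14)&(W[...,1]<0)&(W[...,2]>.075)&(W[...,2]<.13)]
from scipy.optimize import least_squares
# V model: z = z0+|v|, v lateral dist from line (yaw,c)
def res(p):
    yaw,c,z0=p; v=-np.sin(yaw)*(q[:,0]-.51)+np.cos(yaw)*(q[:,1]+.066)-c
    return (q[:,2]-z0-abs(v))
o=least_squares(res,[-.236,0,.085],loss="soft_l1",f_scale=.002); yaw,c,z0=o.x; print(o.x,np.median(abs(o.fun)))
u=np.array([np.cos(yaw),np.sin(yaw)]);n=np.array([-u[1],u[0]]); r=q[abs(o.fun)<.003][:,:2]-[.51,-.066]
a=r@u; print("ext",np.percentile(a,[0,1,2,98,99,100]),np.percentile(r@n,[1,99]))
for lo in(1,): print("centre",np.array([.51,-.066])+u*(np.percentile(a,1)+np.percentile(a,99))/2+n*c)
w=[[.43,.32,.404],[.475,.02,.404],[.4528,-.2746,.30]]; s=arm.get_state();pos=s["eef_pos"];y=s["ee_rot"][2]
for t,y1 in zip(w,[y,y,-.112]): print(shift(pos,t,y,y1)); pos=np.array(t)
E
```

```text
[-0.24089285 -0.00082405  0.08371319] 0.0020796961763200027
ext [-0.03891998 -0.03787963 -0.03726447  0.04124388  0.0419382   0.04247482] [-0.03223453  0.03107413]
centre [ 0.5117741  -0.06728438]
[0.2443, 0.1979, 0.0007, np.float64(-0.0)]
[0.173, 0.2492, 0.0, np.float64(-0.0)]
[0.1103, 0.2741, 0.104, np.float64(-19.81)]
```

{"op": "play_rows", "data": {"targets": [[[0.05,0.04,0,0],[0.098,0.079,0,0],[0.146,0.119,0,0],[0.195,0.158,0,0],[0.244,0.198,0,0]]], "grip": 0}}

```text
t: 1.48
eef_pos: [0.4294, 0.3197, 0.405]
ee_rot: [-3.141, -0.0, -0.457]
force: [0.5, 0.6, 0.5]
width: 0.0876
```

{"op": "play_rows", "data": {"targets": [[[0.035,0.05,0,0],[0.07,0.1,0,0],[0.105,0.15,0,0],[0.14,0.2,0,0],[0.173,0.249,0,0]]]}}

```text
t: 2.1
eef_pos: [0.474, 0.0198, 0.4052]
ee_rot: [-3.141, -0.001, -0.457]
force: [1.0, 0.4, -0.6]
width: 0.0877
```

{"op": "play_rows", "data": {"targets": [[[0.022,0.055,0,-4],[0.044,0.11,0.02,-8],[0.066,0.165,0.05,-12],[0.088,0.22,0.08,-16],[0.11,0.274,0.104,-19.8]]]}}

```text
t: 2.72
eef_pos: [0.4519, -0.2667, 0.3034]
ee_rot: [3.141, -0.001, -0.11]
force: [1.7, 0.5, -0.4]
width: 0.0873
```

Run:
```python
from h import *
s=arm.get_state(); print(s["t"],s["eef_pos"],s["ee_rot"]); print(shift(s["eef_pos"],[.4528,-.2746,.185],s["ee_rot"][2],-.112))
```

```text
2.725 [ 0.45185543 -0.26672236  0.30337775] [ 3.14144889e+00 -8.44555718e-04 -1.09567966e-01]
[0.0018, 0.0077, 0.1184, np.float64(0.14)]
```

{"op": "play_rows", "data": {"targets": [[[0,0,0,0],[0,0,0.055,0],[0,0,0.1,0],[0,0,0.115,0],[0,0,0.115,0]]]}}

```text
t: 3.35
eef_pos: [0.4527, -0.2646, 0.189]
ee_rot: [3.141, 0.001, -0.111]
force: [0.4, -0.3, 1.1]
width: 0.0878
```

Run:
```python
from h import *
s=arm.get_state(); print(s["t"],s["eef_pos"],s["ee_rot"],s["force"]); print(shift(s["eef_pos"],[.4528,-.2746,.185],s["ee_rot"][2],-.112))
```

```text
3.35 [ 0.45268572 -0.26461104  0.18901533] [ 3.14141072e+00  9.57771095e-04 -1.11427788e-01] [ 0.39567726 -0.32448947  1.14155148]
[0.0012, 0.0099, 0.004, np.float64(0.03)]
```

{"op": "play_rows", "data": {"targets": [[[0.001,0.01,0.004,0],[0.001,0.01,0.004,0],[0.001,0.01,0.0045,0]]]}}

```text
t: 3.72
eef_pos: [0.4523, -0.2753, 0.1853]
ee_rot: [3.141, -0.002, -0.113]
force: [0.7, -0.0, 0.2]
width: 0.0878
```

{"op": "play_rows", "data": {"targets": [[[0,0,0,0],[0,0,0,0],[0,0,0,0],[0,0,0,0],[0,0,0,0]]], "grip": 255, "newtons": 45}}

```text
t: 4.35
eef_pos: [0.4521, -0.275, 0.1844]
ee_rot: [-3.142, 0.0, -0.112]
force: [-0.5, -0.3, 0.3]
width: 0.0433
```

{"op": "play_rows", "data": {"targets": [[[0,0,0,0],[0,0,0,0],[0,0,-0.02,0],[0,0,-0.06,0],[0,0,-0.11,0]]]}}

```text
t: 4.97
eef_pos: [0.4515, -0.2748, 0.2945]
ee_rot: [-3.141, 0.003, -0.112]
force: [1.3, -0.6, -1.3]
width: 0.0236
```

Run:
```python
from h import *
s=arm.get_state(); print(s["t"],s["eef_pos"],s["ee_rot"],s["force"],s["width"])
p,d=cams.grab_frame("top"); q,e=cams.grab_frame("side")
pos=s["eef_pos"]
def crop(c,p):
    u,v=proj(c,pos-[0,0,.17])[0].astype(int); return cv2.resize(p[max(v-60,0):v+60,max(u-60,0):u+60][:,:,::-1],(400,400),interpolation=cv2.INTER_CUBIC)
cv2.imwrite("pics/v4.png",np.hstack([crop("top",p),crop("side",q)]))
```

```text
4.975 [ 0.45151403 -0.27481761  0.29449585] [-3.14110415e+00  3.10347439e-03 -1.12410295e-01] [ 1.31642312 -0.64262724 -1.34076844] 0.02361310237251043
```

View pics/v4.png

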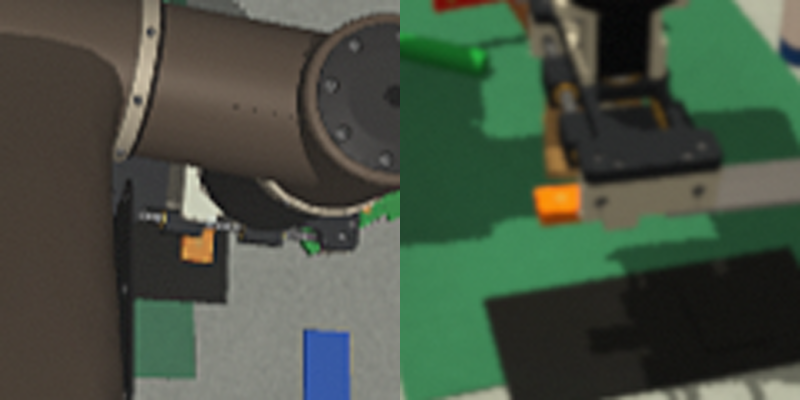

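The scraper is held level: handle at crop pixel (560,205), blade emerging at (760,185). I'll measure the held pose and the finger envelope from the side depth before going near the cradle.

```bash
cat >> h.py <<'E'
def tool(W,s):
    "world points -> frame at TCP, x fwd along tool x, y world-left-ish, z up from fingertips"
    y=s["ee_rot"][2]; D=W-s["eef_pos"]; c,n=np.cos(y),np.sin(y)
    return np.stack([c*D[...,0]+n*D[...,1],-n*D[...,0]+c*D[...,1],D[...,2]+.1781],-1)*1000
E
python3 - <<'E'
from h import *
s=arm.get_state(); q,e=cams.grab_frame("side"); W=cloud("side",e); T=tool(W,s); hsv=cv2.cvtColor(q,cv2.COLOR_RGB2HSV)
ok=(e>0)&(abs(T[...,0])<160)&(abs(T[...,1])<120)&(T[...,2]>-25)&(T[...,2]<170)
for z in range(-25,150,8):
    k=ok&(T[...,2]>=z)&(T[...,2]<z+8)
    if k.sum()>2: print(z,k.sum(),"x",np.percentile(T[k][:,0],[1,50,99]).round(),"y",np.percentile(T[k][:,1],[1,50,99]).round())
b=ok&(T[...,0]>50)&(abs(T[...,1])<35)&(T[...,2]<25)&(hsv[...,1]<60)
t=T[b]; print("blade",b.sum(),np.c_[t.min(0),np.median(t,0),t.max(0)]); A=np.c_[t[:,0],t[:,1],np.ones(len(t))]; c=np.linalg.lstsq(A,t[:,2],rcond=None)[0]; print("z=ax+by+c",c)
E
```

```text
-1 358 x [-45. 100. 144.] y [-27. -10.  19.]
7 253 x [-45.  76. 143.] y [-28.  -4.  16.]
63 92 x [-36.  -4.  40.] y [-90. -88.  88.]
71 190 x [-36. -15.  39.] y [-90. -88.  83.]
79 220 x [-37. -24.  41.] y [-90. -45.  85.]
87 423 x [-37.  -8.  40.] y [-95. -30.  82.]
95 193 x [-37.  -4.  39.] y [-98. -94.  84.]
103 882 x [-37.  -4.  39.] y [-98. -74.  89.]
111 130 x [-22.  -8.  29.] y [-95. -13.  43.]
119 101 x [-21.  -1.  27.] y [-18. -13.  35.]
127 95 x [-20.   3.  28.] y [-18. -13.   4.]
135 88 x [-22.  -2.  24.] y [-18. -13.   6.]
143 82 x [-20.   1.  23.] y [-18. -14.  -6.]
blade 418 [[ 50.14862617 107.47020823 143.91433345]
 [-23.12318905  -6.15874031  19.77347442]
 [  1.31129972   6.4715722    9.02232348]]
z=ax+by+c [4.19497147e-03 2.46575460e-02 6.06397438e+00]
```

Run:
```python
from h import *
s=arm.get_state(); print(s["eef_pos"],s["ee_rot"][2]); print(shift(s["eef_pos"],[.4401,-.0364,.335],s["ee_rot"][2],-.24))
```

```text
[ 0.45280586 -0.27515459  0.29698641] -0.11204385313657061
[-0.0393, -0.2358, -0.038, np.float64(7.33)]
```

{"op": "play_rows", "data": {"targets": [[[0,0,-0.038,0],[-0.01,-0.06,-0.038,2],[-0.02,-0.12,-0.038,4],[-0.03,-0.18,-0.038,6],[-0.039,-0.236,-0.038,7.3]]]}}

```text
t: 5.75
eef_pos: [0.4388, -0.0345, 0.3313]
ee_rot: [3.141, 0.002, -0.241]
force: [1.8, -0.3, -1.6]
width: 0.0235
```

{"op": "play_rows", "data": {"targets": [[[0,0,0,0],[0,0,0,0],[0,0,0,0]]]}}

```text
t: 6.12
eef_pos: [0.4396, -0.0371, 0.3318]
ee_rot: [3.141, 0.001, -0.241]
force: [-0.1, -0.0, -1.1]
width: 0.0233
```

Run:
```python
from h import *
s=arm.get_state(); print(s["t"],s["eef_pos"],s["ee_rot"],s["force"]); print(shift(s["eef_pos"],[.4401,-.0364,.295],s["ee_rot"][2],-.24))
p,d=cams.grab_frame("top"); q,e=cams.grab_frame("side")
def crop(c,p):
    u,v=proj(c,[.5,-.06,.11])[0].astype(int); return cv2.resize(p[max(v-50,0):v+50,max(u-50,0):u+50][:,:,::-1],(400,400),interpolation=cv2.INTER_CUBIC)
cv2.imwrite("pics/v5.png",np.hstack([crop("top",p),crop("side",q)]))
for c,f in(("side",e),("top",d)):
    W=cloud(c,f); D=W-[.5118,-.0673,.085]; y=-.24; X=np.cos(y)*D[...,0]+np.sin(y)*D[...,1]; Y=-np.sin(y)*D[...,0]+np.cos(y)*D[...,1]
    k=(f>0)&(D[...,2]>.045)&(D[...,2]<.09)&(abs(Y-.013)<.04)&(X>-.03)&(X<.1); print(c,k.sum(),[np.percentile(v[k]*1000,[1,50,99]).round(1) for v in(X,Y,D[...,2])] if k.sum() else "")
```

```text
6.125 [ 0.43960099 -0.03705129  0.33179003] [ 3.14093334e+00  1.18749089e-03 -2.41183336e-01] [-0.07185748 -0.00166054 -1.06511595]
[0.0003, -0.0008, 0.0368, np.float64(-0.07)]
side 298 [array([-28.8,  16. ,  64.8]), array([-10.4,   6.7,  28.7]), array([70.3, 74.5, 76.5])]
top 0
```

View pics/v5.png

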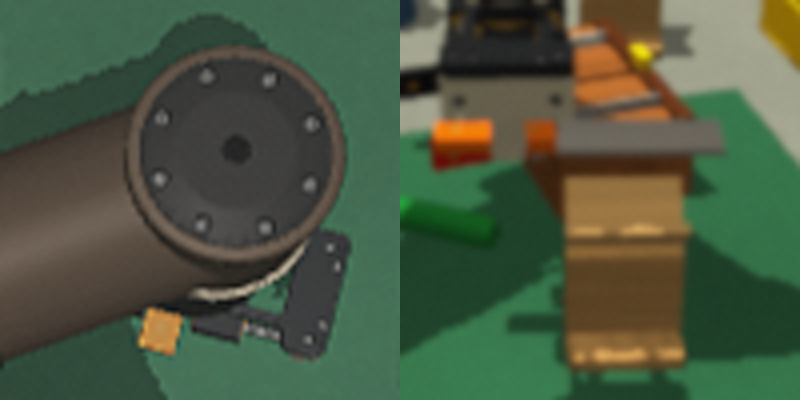

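Run:
```python
from h import *
q,e=cams.grab_frame("side")
W=cloud("side",e); D=W-[.5118,-.0673,.085]; y=-.24; X=np.cos(y)*D[...,0]+np.sin(y)*D[...,1]; Y=-np.sin(y)*D[...,0]+np.cos(y)*D[...,1];Z=D[...,2]
k=(e>0)&(Z>.006)&(Z<.027)&(Y>0)&(Y<.035)&(abs(X)<.035); r=(Y-Z)[k]*1000; print(k.sum(),"Y-Z on +slope",np.percentile(r,[10,50,90]))
k=(e>0)&(abs(X)<.03)&(Z>.027)&(Z<.034); print("lips",np.percentile(Y[k]*1000,[1,10,50,90,99]), np.percentile(Z[k],99))
```

```text
264 Y-Z on +slope [-3.79911901 -0.18109002  2.89315805]
lips [-34.75100225 -32.83963191  25.61132752 474.40478379 499.59945578] 0.030633450328975485
```

{"op": "play_rows", "data": {"targets": [[[0,-0.003,0.01,0],[0,-0.003,0.022,0],[0,-0.003,0.032,0],[0,-0.003,0.0385,0],[0,-0.003,0.0385,0]]]}}

```text
t: 6.9
eef_pos: [0.4404, -0.0332, 0.2933]
ee_rot: [3.141, 0.001, -0.24]
force: [0.5, 0.5, -0.7]
width: 0.0231
```

{"op": "play_rows", "data": {"targets": [[[0,0,0,0],[0,0,0,0]]]}}

```text
t: 7.15
eef_pos: [0.4407, -0.0331, 0.2943]
ee_rot: [-3.141, -0.001, -0.239]
force: [0.5, 0.3, -1.8]
width: 0.0234
```

{"op": "play_rows", "data": {"targets": [[[0,0,0.001,0],[0,0,0.002,0],[0,0,0.002,0]]]}}

```text
t: 7.52
eef_pos: [0.4405, -0.0332, 0.2919]
ee_rot: [3.142, 0.0, -0.24]
force: [0.1, -0.1, -1.2]
width: 0.0231
```

{"op": "play_rows", "data": {"targets": [[[0,0,0,0],[0,0,0,0],[0,0,0,0],[0,0,0,0],[0,0,0,0]]], "grip": 0}}

```text
t: 8.15
eef_pos: [0.4405, -0.0332, 0.2919]
ee_rot: [-3.142, -0.0, -0.24]
force: [0.5, 1.8, 0.5]
width: 0.068
```

Run:
```python
from h import *
s=arm.get_state(); print(s["t"],s["eef_pos"],s["force"],s["width"])
p,d=cams.grab_frame("top"); q,e=cams.grab_frame("side")
def crop(c,p):
    u,v=proj(c,[.49,-.06,.11])[0].astype(int); return cv2.resize(p[max(v-40,0):v+40,max(u-40,0):u+40][:,:,::-1],(400,400),interpolation=cv2.INTER_CUBIC)
cv2.imwrite("pics/v6.png",np.hstack([crop("top",p),crop("side",q)]))
```

```text
8.15 [ 0.44050022 -0.03320812  0.29193549] [0.52987221 1.77726557 0.54051108] 0.06796741568293532
```

View pics/v6.png

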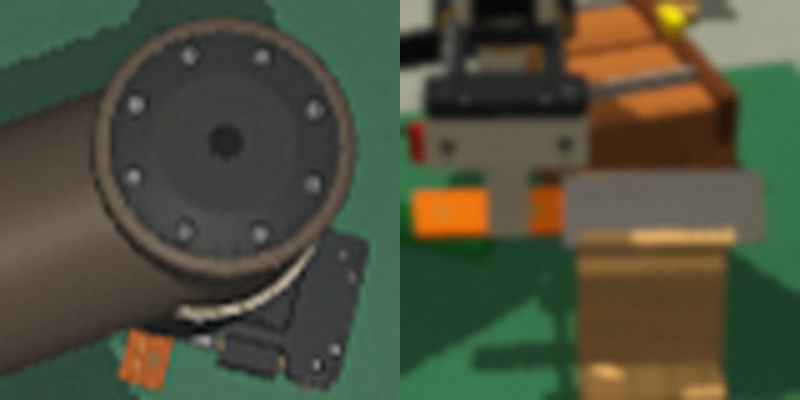

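The blade now leans on the +y slope (side crop 570-760, 170-240), with the handle free in front. I'll let the fingers finish opening and measure the pose.

{"op": "play_rows", "data": {"targets": [[[0,0,0,0],[0,0,0,0],[0,0,0,0]]]}}

```text
t: 8.62
eef_pos: [0.4405, -0.0332, 0.2919]
ee_rot: [-3.142, -0.0, -0.24]
force: [0.2, -0.3, -0.8]
width: 0.0878
```

```bash
cat > cr.py <<'E'
from h import *
def cradle(W):
    D=W-[.5118,-.0673,.085]; y=-.24
    return np.stack([np.cos(y)*D[...,0]+np.sin(y)*D[...,1],-np.sin(y)*D[...,0]+np.cos(y)*D[...,1],D[...,2]],-1)*1000
def look():
    s=arm.get_state(); q,e=cams.grab_frame("side"); C=cradle(cloud("side",e)); hsv=cv2.cvtColor(q,cv2.COLOR_RGB2HSV)
    ok=(e>0)&(abs(C[...,1])<40)&(C[...,2]>-10)&(C[...,2]<60)
    b=ok&(hsv[...,1]<60)&(C[...,0]>-45)&(C[...,0]<90); o=ok&(hsv[...,0]<22)&(hsv[...,1]>190)&(C[...,0]<-40)&(C[...,0]>-150)
    print("t",s["t"],"tcp",s["eef_pos"].round(4),"F",s["force"].round(2),"w",s["width"])
    print("tcp in cradle",cradle(s["eef_pos"]-[0,0,.1781]).round(1))
    for n,k in(("blade",b),("handle",o)):
        k=cv2.erode(k.astype(np.uint8),np.ones((3,3)))>0 if n=="blade" else k
        t=C[k]
        if len(t)<10: print(n,"none");continue
        mu=t.mean(0); nn=np.linalg.svd(t-mu,full_matrices=0)[2]
        print(n,len(t),"ctr",mu.round(1),"rng",np.percentile(t,[2,98],axis=0).round(1).tolist(),"axis",nn[0].round(3),"nrm",nn[2].round(3))
if __name__=="__main__": look()
E
python3 cr.py
```

```text
t 8.625 tcp [ 0.4405 -0.0332  0.2919] F [ 0.23 -0.33 -0.77] w 0.08779477717430346
tcp in cradle [-77.4  16.2  28.8]
blade 300 ctr [12.3 13.9 19.9] rng [[-37.8, 4.8, 10.6], [59.8, 22.9, 28.6]] axis [-1.    -0.001  0.   ] nrm [-0.001  0.693 -0.721]
handle 175 ctr [-91.6   8.   18.7] rng [[-124.6, -0.7, 7.7], [-49.0, 17.5, 27.7]] axis [-1.    -0.005 -0.004] nrm [ 0.001 -0.727  0.687]
```

Checkpoint pose looks good: blade normal 46° from vertical, axis along the groove within 0.005 rad, at rest, fingers clear. Next I centre the jaws on the groove line and close gently, so the one finger rights the handle.

{"op": "play_rows", "data": {"targets": [[[0,0.013,0.01,0],[0,0.013,0.02,0],[0,0.013,0.028,0],[0,0.013,0.028,0]]]}}

```text
t: 9.18
eef_pos: [0.4372, -0.0459, 0.263]
ee_rot: [3.141, 0.002, -0.24]
force: [0.2, 0.5, 0.2]
width: 0.0877
```

{"op": "play_rows", "data": {"targets": [[[0,0,0,0],[0,0,0,0],[0,0,0,0],[0,0,0,0],[0,0,0,0]]], "grip": 255, "newtons": 10}}

```text
t: 9.8
eef_pos: [0.4374, -0.0458, 0.264]
ee_rot: [-3.142, -0.0, -0.24]
force: [0.0, -0.0, 0.4]
width: 0.0431
```

{"op": "play_rows", "data": {"targets": [[[0,0,0,0],[0,0,0,0],[0,0,0,0],[0,0,0,0],[0,0,0,0]]]}}

```text
t: 10.42
eef_pos: [0.4373, -0.0461, 0.2639]
ee_rot: [3.141, 0.0, -0.24]
force: [-0.6, -2.3, 0.7]
width: 0.0126
```

```bash
python3 cr.py
```

```text
t 10.425 tcp [ 0.4373 -0.0461  0.2639] F [-0.6  -2.3   0.74] w 0.012582443459462644
tcp in cradle [-77.4   2.9   0.8]
blade 248 ctr [18.5 -3.1 30. ] rng [[-27.8, -6.7, 17.7], [57.5, 0.7, 43.7]] axis [-0.998  0.05  -0.036] nrm [-0.049 -0.998 -0.03 ]
handle 20 ctr [-120.8   -0.    15.8] rng [[-124.7, -3.4, 5.7], [-106.9, 4.1, 28.3]] axis [ 0.308 -0.142 -0.941] nrm [ 0.212  0.974 -0.077]
```

Width is 12.6 mm and the blade normal is horizontal, so the scraper is upright and held across its thickness. I'll firm the grip and lift.

{"op": "play_rows", "data": {"targets": [[[0,0,0,0],[0,0,0,0],[0,0,0,0]]], "newtons": 60}}

```text
t: 10.85
eef_pos: [0.4372, -0.0463, 0.2641]
ee_rot: [3.141, 0.0, -0.24]
force: [-0.4, -5.4, 3.8]
width: 0.0117
```

{"op": "play_rows", "data": {"targets": [[[0,0,-0.01,0],[0,0,-0.03,0],[0,0,-0.06,0],[0,0,-0.08,0],[0,0,-0.08,0]]]}}

```text
t: 11.48
eef_pos: [0.4379, -0.0455, 0.3456]
ee_rot: [-3.139, -0.003, -0.239]
force: [-0.5, 0.1, -1.4]
width: 0.0113
```

```bash
cat > meas.py <<'E'
from h import *
def held(save=None):
    "held blade in tool-ish frame from side cam"
    s=arm.get_state(); q,e=cams.grab_frame("side"); T=tool(cloud("side",e),s); hsv=cv2.cvtColor(q,cv2.COLOR_RGB2HSV)
    ok=(e>0)&(abs(T[...,1])<25)&(T[...,2]>-20)&(T[...,2]<60)&(T[...,0]>35)&(T[...,0]<165)&(hsv[...,1]<70)
    t=T[ok]; k=np.ones(len(t),bool)
    for _ in range(5):
        mu=t[k].mean(0); V=np.linalg.svd(t[k]-mu,full_matrices=0)[2]; k=abs((t-mu)@V[2])<4
    n=V[2]*np.sign(V[2][1]); 
    img=np.zeros(ok.shape,np.uint8); idx=np.argwhere(ok)[k]
    # axis from x-z footprint
    (c,sz,a)=cv2.minAreaRect(t[k][:,[0,2]].astype(np.float32)); 
    print("t",s["t"],"tcp",s["eef_pos"].round(4),s["ee_rot"].round(4),"F",s["force"].round(1),"w",round(s["width"],4))
    print("blade n",k.sum(),"ctr",mu.round(2),"nrm",n.round(3),"xz rect",np.round(c,1),np.round(sz,1),round(a,2),"rng",np.percentile(t[k],[1,99],axis=0).round(1).tolist())
    return s,q,e
if __name__=="__main__":
    s,q,e=held()
    u,v=proj("side",s["eef_pos"]-[-.03,0,.16])[0].astype(int); cv2.imwrite("pics/v7.png",cv2.resize(q[max(v-60,0):v+60,u-80:u+80][:,:,::-1],(800,600),interpolation=cv2.INTER_CUBIC))
E
python3 meas.py
```

```text
t 11.475 tcp [ 0.4379 -0.0455  0.3456] [-3.1394 -0.0032 -0.2393] F [-0.5  0.1 -1.4] w 0.0113
blade n 510 ctr [92.59 -2.07 25.59] nrm [0.01  1.    0.006] xz rect [87.7 26.1] [107.2  41.6] 3.68 rng [[35.7, -5.4, 4.5], [140.0, 1.2, 48.3]]
```

View pics/v7.png

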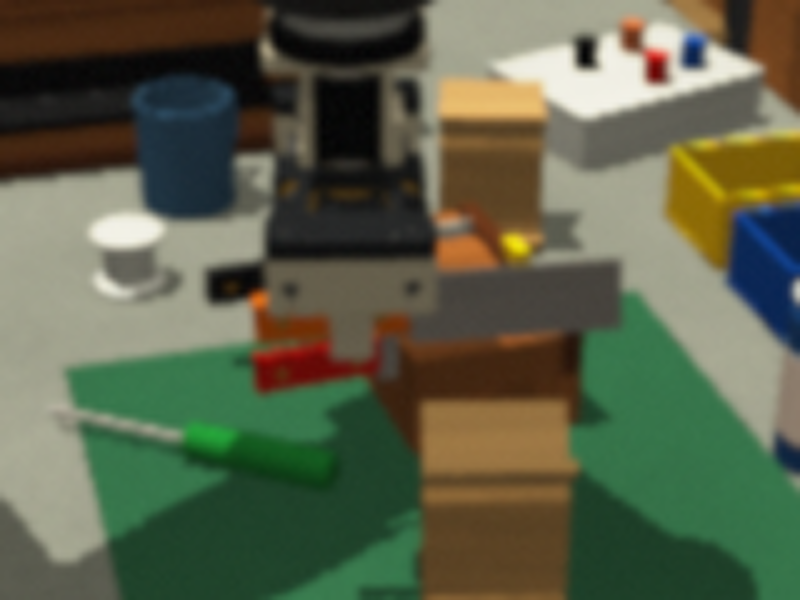

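Held upright, blade at (410-620, 260-340) in the crop, tip about 3.7° up, which will level out on the slot floor. Next, the rack pose: rectify its top plane from both cameras.

```bash
cat > rk.py <<'E'
from h import *
# rectify to plane z around rack: grid origin O, 0.5mm px; image x = -world y, image y = -world x
O=np.array([.70,.31]); S=.0005; N=(480,520)
def rectify(c,p,z):
    i,j=np.indices(N); X=np.stack([O[0]-i*S,O[1]-j*S,np.full(N,z)],-1).reshape(-1,3)
    uv=proj(c,X).astype(np.float32).reshape(*N,2); return cv2.remap(p,uv[...,0],uv[...,1],cv2.INTER_CUBIC)
E
python3 - <<'E'
from rk import *
t=cv2.imread("pics/top0.png"); q=cv2.imread("pics/side0.png")
A=rectify("top",t,.07); B=rectify("side",q,.07)
for im in (A,B):
    for g in range(0,480,100): cv2.putText(im,f"{O[0]-g*S:.2f}",(0,g+10),0,.35,(255,255,255),1); cv2.line(im,(0,g),(8,g),(255,255,255),1)
    for g in range(0,520,100): cv2.line(im,(g,0),(g,8),(255,255,255),1)
cv2.imwrite("pics/v8.png",cv2.resize(np.hstack([A,B]),(800,369),interpolation=cv2.INTER_AREA))
# rack plane points excluding handles from depth
W=np.load("W.npy"); hsv=cv2.cvtColor(t,cv2.COLOR_BGR2HSV)
m=(W[...,0]>.495)&(W[...,0]<.64)&(W[...,1]>.06)&(W[...,1]<.31)&(W[...,2]>.064)&(W[...,2]<.078)&(hsv[...,1]>70)&(hsv[...,0]<20)
print("rack top rect",rect(W[m]),m.sum())
# profiles across y: rows of rectified at several x (gray) to find slots
g=cv2.cvtColor(A,cv2.COLOR_BGR2GRAY).astype(int)
np.save("A.npy",A); np.save("B.npy",B)
E
```

```text
rack top rect (array([555.4, 185. ]), array([126.7, 189.9]), 3.67) 2267
```

View pics/v8.png

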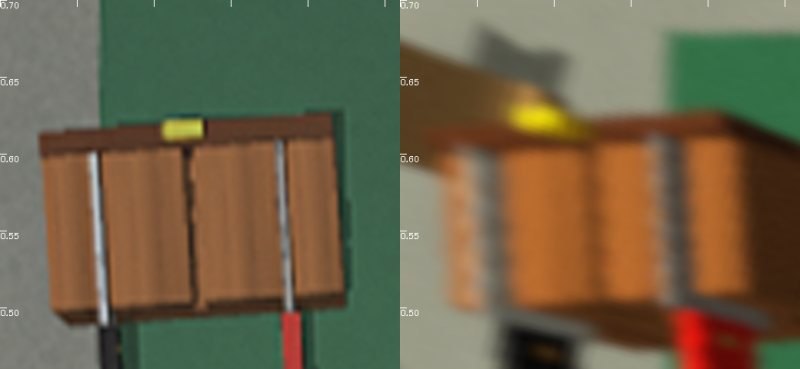

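Run:
```python
from rk import *
A=np.load("A.npy"); t=cv2.imread("pics/top0.png"); hs=cv2.cvtColor(t,cv2.COLOR_BGR2HSV)
def fit(x,y,name):
    k=np.ones(len(x),bool)
    for _ in range(6):
        a=np.polyfit(x[k],y[k],1); r=y-np.polyval(a,x); k=abs(r)<max(1.5*r[k].std(),.0004)
    print(name,"yaw",round(np.arctan(a[0]),4),"y@x=.55",round(np.polyval(a,.55),4),"n",k.sum(),"sd",r[k].std().round(5)); return a
def line(im,z,c0,pol,name):  # track dark/bright ridge near y line
    R=rectify("top",im,z).astype(float).mean(2); xs=[];ys=[]
    for x in np.arange(.515,.592,.001):
        i=int((O[0]-x)/S); yc=c0+np.tan(.064)*(x-.55); j=(O[1]-yc)/S; jj=np.arange(int(j)-14,int(j)+15); v=pol*R[i-1:i+2,jj].mean(0)
        w=np.clip(v-np.percentile(v,60),0,None); xs.append(x); ys.append(O[1]-S*(w*jj).sum()/w.sum())
    return fit(np.array(xs),np.array(ys),name)
# rough: view px(188..194)->y
line(t,.07,.31-191*.65e-3,-1,"free slot dark")
line(t,.08,.31-98*.65e-3,1,"black blade"); line(t,.08,.31-284*.65e-3,1,"red blade")
# rack side edges at z=.07 from saturation step
Sx=rectify("top",cv2.merge([hs[...,1]]*3),.07)[...,0].astype(float)
# side-cam cloud: -y face plane
e=np.load("pics/side0.npy"); W=cloud("side",e); W0=np.load("W.npy")
for y0 in (.19,):
    k=(e>0)&(W[...,2]>.012)&(W[...,2]<.062)&(W[...,0]>.5)&(W[...,0]<.61)&(W[...,1]>.075)&(W[...,1]<.105); q=W[k]; a=fit(q[:,0],q[:,1],"side: -y face (centre=+.095/cos)")
    print("  slot centre from face", np.polyval(a,.55)+.095/np.cos(np.arctan(a[0])))
# red blade face protruding part in side
k=(e>0)&(W[...,2]>.074)&(W[...,2]<.09)&(W[...,0]>.5)&(W[...,0]<.59)&(W[...,1]>.11)&(W[...,1]<.15); q=W[k]; print(len(q)); fit(q[:,0],q[:,1],"side red blade")
k=(e>0)&(W[...,2]>.074)&(W[...,2]<.09)&(W[...,0]>.5)&(W[...,0]<.59)&(W[...,1]>.225)&(W[...,1]<.27); q=W[k]; print(len(q)); fit(q[:,0],q[:,1],"side black blade")
# back wall face: top cam points with z>.072 near back; and side
for c,V in(("top",W0),("side",W)):
    c0,s0=np.cos(.064),np.sin(.064); D=V-[.55,.187,0]; X=c0*D[...,0]+s0*D[...,1]; Y=-s0*D[...,0]+c0*D[...,1]
    k=(V[...,2]>.0725)&(V[...,2]<.078)&(abs(Y)<.09)&(abs(abs(Y)-.06)>.012)&(X>.0)&(X<.09); print(c,"backwall top X (rel .55) pct",np.percentile(X[k]*1000,[2,10,50,90,98]).round(1),k.sum())
    k=(V[...,2]>.066)&(V[...,2]<.0725)&(abs(Y)<.09)&(X>-.09)&(X<.09); print(c,"top X",np.percentile(X[k]*1000,[.5,2,98]).round(1),"Ypct",np.percentile(Y[k]*1000,[1,99]))
for c in("top","side"):
    cams.grab_frame(c); print([(np.round(r["xyz"],4).tolist(),round(r["score"],2)) for q in("tag","red_scraper","black_scraper") for r in finder.find_in(c,q)[:1]])
```

```text
free slot dark yaw 0.0476 y@x=.55 0.1862 n 58 sd 0.00015
black blade yaw 0.062 y@x=.55 0.2455 n 77 sd 0.00013
red blade yaw 0.0674 y@x=.55 0.1249 n 54 sd 0.00018
side: -y face (centre=+.095/cos) yaw 0.0758 y@x=.55 0.0886 n 126 sd 0.00065
  slot centre from face 0.18389142174485035
67
side red blade yaw 0.0635 y@x=.55 0.1219 n 23 sd 0.00036
62
side black blade yaw 0.0654 y@x=.55 0.2425 n 25 sd 0.00055
top backwall top X (rel .55) pct [ 3.6 13.7 54.  65.  66.7] 240
top top X [-84.  -72.3  61.3] Ypct [-88.28122598  88.45063613]
side backwall top X (rel .55) pct [ 1.1 17.1 59.1 68.9 69.7] 94
side top X [-88.2 -81.7  56. ] Ypct [-88.73718297  87.62201347]
[([0.6081, 0.191, 0.0911], 0.51), ([0.5609, 0.1279, 0.0842], 0.54), ([0.4919, -0.2737, 0.0041], 0.34)]
[([0.4498, 0.109, 0.058], 0.75), ([0.432, 0.2283, 0.067], 0.4)]
```

Run:
```python
from h import *
s=arm.get_state(); print(s["t"],s["eef_pos"],s["ee_rot"][2]); print(shift(s["eef_pos"],[.4487,.1775,.31],s["ee_rot"][2],.0645))
```

```text
11.925 [ 0.43735187 -0.04582281  0.34341862] -0.23960896064799675
[-0.042, -0.2196, 0.0334, np.float64(-17.42)]
```

{"op": "play_rows", "data": {"targets": [[[-0.008,-0.05,0,-4],[-0.017,-0.1,0,-8],[-0.027,-0.15,0,-12],[-0.037,-0.195,0.01,-16],[-0.042,-0.22,0.033,-17.4]]]}}

```text
t: 12.55
eef_pos: [0.4492, 0.1803, 0.3112]
ee_rot: [-3.14, -0.002, 0.067]
force: [0.2, -0.6, -1.4]
width: 0.0113
```

{"op": "play_rows", "data": {"targets": [[[0,0,0,0],[0,0,0,0],[0,0,0,0]]]}}

```text
t: 12.92
eef_pos: [0.449, 0.1773, 0.3114]
ee_rot: [-3.141, -0.001, 0.063]
force: [0.3, -0.1, -1.6]
width: 0.0118
```

```bash
cat > al.py <<'E'
from meas import *
def ln(x,y):
    k=np.ones(len(x),bool)
    for _ in range(6):
        a=np.polyfit(x[k],y[k],1); r=y-np.polyval(a,x); k=abs(r)<max(1.5*r[k].std(),.0006)
    return np.arctan(a[0]).round(4),np.polyval(a,.55).round(4),int(k.sum())
s,q,e=held(); W=cloud("side",e); hsv=cv2.cvtColor(q,cv2.COLOR_RGB2HSV)
T=tool(W,s); k=(e>0)&(hsv[...,1]<70)&(T[...,0]>45)&(T[...,0]<135)&(abs(T[...,1])<15)&(T[...,2]>5)&(T[...,2]<50); p=W[k]; print("held face yaw,y@.55",ln(p[:,0],p[:,1]))
for n,a,b in(("red",.105,.15),("black",.225,.27)):
    k=(e>0)&(hsv[...,1]<70)&(W[...,2]>.072)&(W[...,2]<.09)&(W[...,0]>.505)&(W[...,0]<.59)&(W[...,1]>a)&(W[...,1]<b); p=W[k]
    if len(p)>8: print(n,len(p),ln(p[:,0],p[:,1]),"z",np.percentile(p[:,2],[5,95]).round(3))
k=(e>0)&(W[...,2]>.012)&(W[...,2]<.062)&(W[...,0]>.5)&(W[...,0]<.61)&(W[...,1]>.075)&(W[...,1]<.105); p=W[k]; print("-y face",ln(p[:,0],p[:,1]))
import sys
if len(sys.argv)>1: cv2.imwrite(sys.argv[1],cv2.resize(q[60:210,190:390][:,:,::-1],(800,600),interpolation=cv2.INTER_CUBIC))
E
python3 al.py pics/v9.png
```

```text
t 12.925 tcp [0.449  0.1773 0.3114] [-3.1411e+00 -7.0000e-04  6.3100e-02] F [ 0.3 -0.1 -1.6] w 0.0118
blade n 283 ctr [91.03 -2.67 23.53] nrm [0.007 1.    0.011] xz rect [87.1 26. ] [103.   42.3] 4.23 rng [[37.2, -6.2, 3.3], [136.5, 1.1, 46.1]]
held face yaw,y@.55 (np.float64(0.0581), np.float64(0.1807), 100)
red 41 (np.float64(0.0867), np.float64(0.1227), 19) z [0.073 0.079]
black 35 (np.float64(0.064), np.float64(0.2421), 14) z [0.073 0.078]
-y face (np.float64(0.0586), np.float64(0.0888), 137)
```

View pics/v9.png

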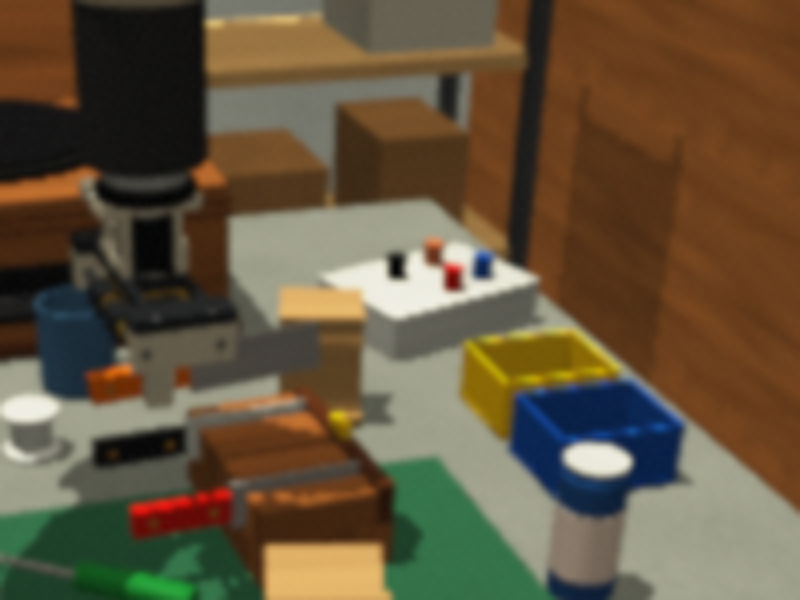

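{"op": "play_rows", "data": {"targets": [[[0,-0.0015,0.02,-0.2],[0,-0.0015,0.045,-0.2],[0,-0.0015,0.058,-0.2],[0,-0.0015,0.058,-0.2]]]}}

```text
t: 13.48
eef_pos: [0.4487, 0.1789, 0.2526]
ee_rot: [3.141, 0.001, 0.067]
force: [-0.5, -0.0, -1.3]
width: 0.0116
```

```bash
python3 al.py pics/v10.png
```

```text
t 13.475 tcp [0.4487 0.1789 0.2526] [3.1406e+00 1.0000e-03 6.7000e-02] F [-0.5 -0.  -1.3] w 0.0116
blade n 227 ctr [92.98 -2.79 24.27] nrm [ 0.008  1.    -0.021] xz rect [85.7 25.5] [100.9  40.1] 4.97 rng [[36.7, -6.2, 4.0], [134.6, 0.9, 45.7]]
held face yaw,y@.55 (np.float64(0.059), np.float64(0.1828), 100)
red 45 (np.float64(0.0654), np.float64(0.121), 19) z [0.073 0.079]
-y face (np.float64(0.0503), np.float64(0.0891), 123)
```

View pics/v10.png

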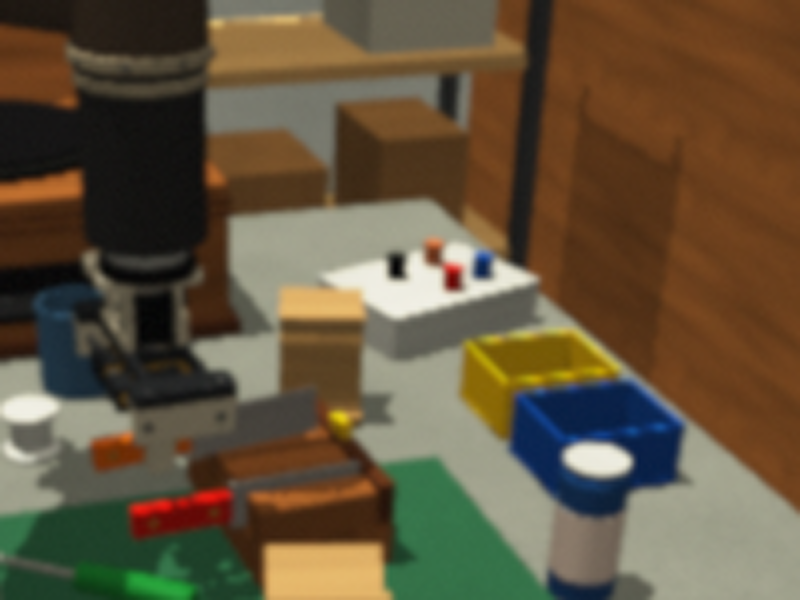

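The blade is aligned above the middle slot, tip just in front of the yellow tag. I'm lowering it in small steps and watching the force.

{"op": "play_rows", "data": {"targets": [[[0,0,0.004,0],[0,0,0.008,0],[0,0,0.011,0],[0,0,0.014,0],[0,0,0.016,0]]]}}

```text
t: 14.15
eef_pos: [0.4487, 0.1793, 0.2367]
ee_rot: [3.141, 0.0, 0.068]
force: [-0.0, -0.9, -0.2]
width: 0.0115
```

{"op": "play_rows", "data": {"targets": [[[0,0,0.003,0],[0,0,0.006,0],[0,0,0.009,0],[0,0,0.012,0],[0,0,0.012,0]]]}}

```text
t: 14.78
eef_pos: [0.4486, 0.1793, 0.2246]
ee_rot: [3.141, 0.0, 0.068]
force: [-0.3, -1.4, -0.2]
width: 0.0118
```

```bash
python3 al.py pics/v11.png
```

```text
t 14.775 tcp [0.4486 0.1793 0.2246] [3.1413e+00 5.0000e-04 6.7500e-02] F [-0.3 -1.4 -0.2] w 0.0118
blade n 102 ctr [89.85 -3.03 28.85] nrm [0.002 1.    0.025] xz rect [82.4 27.8] [101.   28.5] 16.99 rng [[36.5, -6.0, 4.4], [132.9, 0.6, 42.1]]
held face yaw,y@.55 (np.float64(0.0461), np.float64(0.1826), 42)
red 44 (np.float64(0.0504), np.float64(0.1214), 28) z [0.073 0.079]
black 21 (np.float64(0.0885), np.float64(0.2412), 10) z [0.073 0.078]
-y face (np.float64(0.0663), np.float64(0.0889), 113)
```

View pics/v11.png

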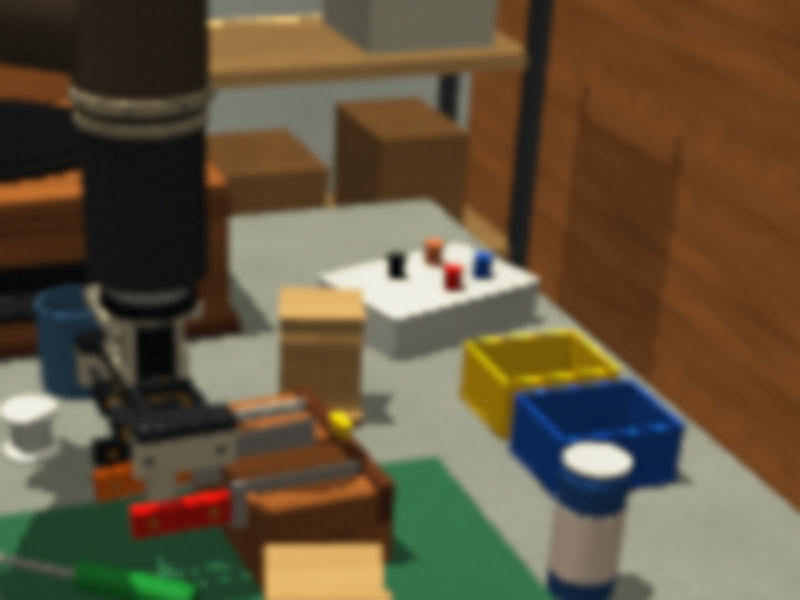

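The blade is in the middle slot (crop 235-310, 400-470) with only small forces. Continuing down to the floor.

{"op": "play_rows", "data": {"targets": [[[0,0.0005,0.002,0],[0,0.0005,0.004,0],[0,0.0005,0.006,0],[0,0.0005,0.006,0]]]}}

```text
t: 15.32
eef_pos: [0.4487, 0.1789, 0.2187]
ee_rot: [3.141, 0.0, 0.068]
force: [-0.3, 0.1, -1.4]
width: 0.0118
```

{"op": "play_rows", "data": {"targets": [[[0,0,0.001,0],[0,0,0.002,0],[0,0,0.002,0]]]}}

```text
t: 15.7
eef_pos: [0.4487, 0.1788, 0.2168]
ee_rot: [3.141, 0.0, 0.067]
force: [1.7, -0.9, -1.4]
width: 0.012
```

{"op": "play_rows", "data": {"targets": [[[0,0,0.001,0],[0,0,0.0015,0],[0,0,0.0015,0]]]}}

```text
t: 16.08
eef_pos: [0.4488, 0.1789, 0.2156]
ee_rot: [-3.141, -0.0, 0.068]
force: [-0.9, -0.1, 2.1]
width: 0.0114
```

{"op": "play_rows", "data": {"targets": [[[0,0,0.001,0],[0,0,0.0015,0],[0,0,0.0015,0]]]}}

```text
t: 16.45
eef_pos: [0.4488, 0.1788, 0.2146]
ee_rot: [-3.142, -0.0, 0.068]
force: [-4.3, -2.3, 11.5]
width: 0.0117
```

Floor contact came at TCP z ≈ 0.216, as predicted. I'll back off 1 mm, open slightly so the blade drops level, then regrip and push home.

{"op": "play_rows", "data": {"targets": [[[0,0,-0.001,0],[0,0,-0.001,0]]]}}

```text
t: 16.7
eef_pos: [0.4488, 0.1788, 0.2152]
ee_rot: [-3.142, -0.0, 0.068]
force: [-1.3, -2.2, 5.3]
width: 0.0115
```

{"op": "play_rows", "data": {"targets": [[[0,0,0,0],[0,0,0,0],[0,0,0,0],[0,0,0,0]]], "grip": 185}}

```text
t: 17.2
eef_pos: [0.4488, 0.1789, 0.2148]
ee_rot: [3.141, 0.0, 0.068]
force: [0.3, -1.1, -0.5]
width: 0.0244
```

{"op": "play_rows", "data": {"targets": [[[0,0,0,0],[0,0,0,0],[0,0,0,0],[0,0,0,0],[0,0,0,0]]], "grip": 255, "newtons": 25}}

```text
t: 17.82
eef_pos: [0.4487, 0.1788, 0.2149]
ee_rot: [3.141, 0.0, 0.068]
force: [-0.5, -0.4, 0.3]
width: 0.0114
```

{"op": "play_rows", "data": {"targets": [[[0.002,0,0,0],[0.004,0,0,0],[0.006,0,0,0],[0.008,0,0,0],[0.008,0,0,0]]]}}

```text
t: 18.45
eef_pos: [0.4533, 0.1778, 0.2142]
ee_rot: [3.138, 0.008, 0.066]
force: [-24.7, 3.9, 18.5]
width: 0.0117
```

Resistance came earlier than expected, so I'm checking where the blade is.

Run:
```python
from rk import *
s=arm.get_state(); print(s["t"],s["eef_pos"].round(4),s["force"].round(1))
q,e=cams.grab_frame("side"); p,d=cams.grab_frame("top"); W=cloud("side",e)
hsv=cv2.cvtColor(q,cv2.COLOR_RGB2HSV)
c0,s0=np.cos(.0645),np.sin(.0645); D=W-[.55,.1845,0]; X=1000*(c0*D[...,0]+s0*D[...,1]); Y=1000*(-s0*D[...,0]+c0*D[...,1]); Z=W[...,2]*1000
for n,y in(("red",-60),("mid",0),("black",60)):
    k=(e>0)&(hsv[...,1]<75)&(abs(Y-y)<9)&(Z>72)&(Z<95)&(X>-60)&(X<75); 
    print(n,k.sum(),[np.percentile(v[k],[2,50,98]).round(1).tolist() for v in(X,Y,Z)])
    if k.sum()>9: print("  top-z slope",np.polyfit(X[k],Z[k],1).round(3))
    h=(e>0)&(abs(Y-y)<11)&(Z>35)&(Z<80)&(X<-45)&(X>-160)&((hsv[...,1]>150)if y<60 else (hsv[...,2]<60)); print("  handle X",np.percentile(X[h],[1,99]).round(1) if h.any() else "", np.percentile(Z[h],[2,98]).round(1) if h.any() else "")
B=q[130:205,200:300][:,:,::-1]; cv2.imwrite("pics/v12.png",cv2.resize(B,(800,600),interpolation=cv2.INTER_CUBIC))
```

```text
18.45 [0.4533 0.1778 0.2142] [-24.7   3.9  18.5]
red 65 [[-53.9, -6.5, 49.5], [-66.8, -62.5, -58.9], [72.5, 75.7, 81.1]]
  top-z slope [-1.1000e-02  7.6179e+01]
  handle X [-135.6  -58.4] [49.6 73.9]
mid 82 [[-23.5, -1.7, 22.6], [-5.5, -2.0, 1.4], [72.3, 83.6, 93.9]]
  top-z slope [-3.5000e-02  8.2999e+01]
  handle X [-127.6  -48.3] [35.6 48.1]
black 16 [[-10.0, 6.8, 48.0], [52.5, 57.4, 60.0], [72.7, 75.7, 79.8]]
  top-z slope [-1.5000e-02  7.5752e+01]
  handle X [-135.9 -104.2] [48.5 73. ]
```

View pics/v12.png

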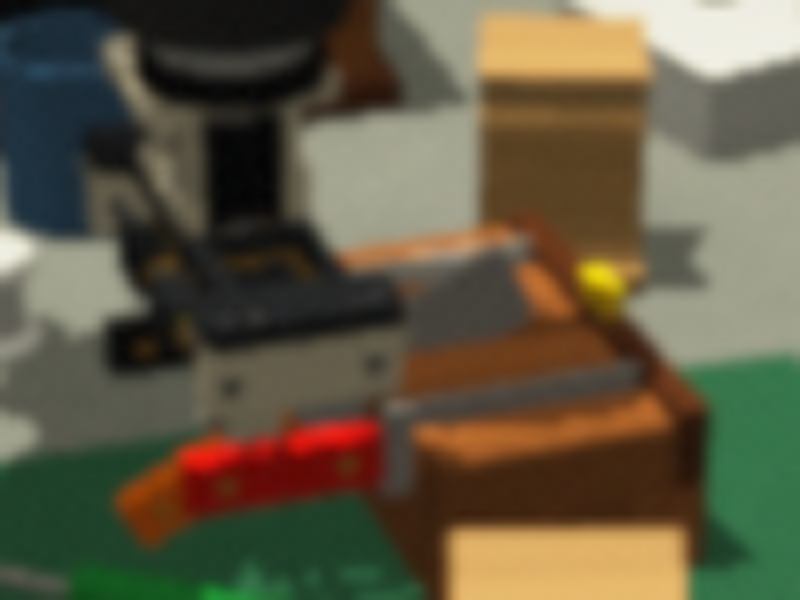

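The picture (my last one) shows the blade in the middle slot pitched tip-up: end edge at about (520,260-310), handle sagging at (150,510). When I opened, its centre of mass was over the slot's front edge, so it tipped. I'll measure the tilt numerically.

```bash
cat > st.py <<'E'
from h import *
def st():
    s=arm.get_state(); q,e=cams.grab_frame("side"); W=cloud("side",e); hsv=cv2.cvtColor(q,cv2.COLOR_RGB2HSV)
    c0,s0=np.cos(.0645),np.sin(.0645); f=lambda P:np.stack([1000*(c0*(P[...,0]-.55)+s0*(P[...,1]-.1845)),1000*(-s0*(P[...,0]-.55)+c0*(P[...,1]-.1845)),1000*P[...,2]],-1)
    R=f(W); X,Y,Z=np.moveaxis(R,-1,0)
    b=(e>0)&(hsv[...,1]<75)&(hsv[...,2]>60)&(abs(Y)<10)&(Z>72)&(X>-60)&(X<75)
    top=[(x,Z[b&(abs(X-x)<3)].max()) for x in range(-50,60,4) if (b&(abs(X-x)<3)).sum()>2]; 
    print("t",s["t"],"F",s["force"].round(1),"w",round(s["width"],4),"TCP",f(s["eef_pos"]).round(1),"tips z",round((s["eef_pos"][2]-.1781)*1000,1))
    print("blade X",np.percentile(X[b],[1,99]).round(1),"Y",np.percentile(Y[b],[2,50,98]).round(1)," top edge",[(a,round(float(z),1)) for a,z in top][::2])
    h=(e>0)&(hsv[...,0]<20)&(hsv[...,0]>4)&(hsv[...,1]>190)&(hsv[...,2]>70)&(abs(Y)<12)&(Z>0)&(X<-52)&(X>-175)
    p=R[h]
    for x in range(-165,-50,12):
        k=abs(p[:,0]-x)<6
        if k.sum()>2: print("  h",x,k.sum(),"z",p[k][:,2].min().round(1),p[k][:,2].max().round(1),"y",np.median(p[k][:,1]).round(1))
if __name__=="__main__": st()
E
python3 st.py
```

```text
t 18.55 F [-24.3   2.5  18.6] w 0.0118 TCP [-97.   -0.5 214.3] tips z 36.2
blade X [-56.6  22.5] Y [-7.1 -1.8  3.2]  top edge [(-26, 93.2), (-18, 97.6), (-10, 98.6), (-2, 105.9), (6, 107.3), (14, 109.0), (22, 96.1)]
  h -141 28 z 2.2 29.2 y -6.9
  h -129 27 z 5.6 35.1 y -5.6
  h -117 3 z 17.3 40.2 y 0.5
```

The blade is pitched tip-up about 23°, with the handle end on the bench. To recover, I'll loosen the grip to a light hinge and raise the handle, so gravity swings the blade down onto the slot floor.

{"op": "play_rows", "data": {"targets": [[[0,0,0,0],[0,0,-0.002,0],[0,0,-0.005,0],[0,0,-0.008,0],[0,0,-0.01,0]]], "grip": 255, "newtons": 6}}

```text
t: 19.23
eef_pos: [0.4569, 0.1793, 0.2251]
ee_rot: [-3.142, -0.0, 0.067]
force: [-0.6, -1.2, -1.0]
width: 0.0121
```

```bash
python3 st.py
```

```text
t 19.225 F [-0.6 -1.2 -1. ] w 0.0121 TCP [-93.3   0.9 225.1] tips z 47.0
blade X [-53.3  32.7] Y [-5.4 -0.9  3.1]  top edge [(-18, 93.3), (-10, 89.4), (-2, 93.2), (6, 101.9), (14, 104.9), (22, 106.9), (30, 96.9)]
  h -141 23 z 21.1 45.9 y -4.6
  h -129 28 z 24.7 49.4 y -4.4
  h -117 12 z 43.4 53.0 y -4.1
  h -105 10 z 42.8 56.4 y -4.2
  h -69 4 z 42.8 47.7 y -4.6
```

{"op": "play_rows", "data": {"targets": [[[0,0,-0.003,0],[0,0,-0.006,0],[0,0,-0.009,0],[0,0,-0.012,0],[0,0,-0.012,0]]]}}

```text
t: 19.9
eef_pos: [0.4568, 0.1794, 0.2372]
ee_rot: [-3.141, -0.0, 0.068]
force: [0.4, -1.6, -0.3]
width: 0.0122
```

```bash
python3 st.py
```

```text
t 19.9 F [ 0.4 -1.6 -0.3] w 0.0122 TCP [-93.3   1.  237.2] tips z 59.1
blade X [-55.9  33.3] Y [-5.3 -1.   4. ]  top edge [(-50, 498.8), (-42, 76.9), (-26, 78.7), (-18, 83.9), (-10, 83.4), (-2, 82.2), (6, 84.3), (14, 83.3), (22, 85.5), (30, 83.3)]
  h -153 6 z 47.3 67.7 y -5.9
  h -141 27 z 44.6 68.1 y -4.0
  h -129 28 z 43.3 70.2 y -4.4
  h -117 25 z 45.9 69.8 y -3.5
  h -105 18 z 47.0 70.6 y -4.5
```

Nearly level now, with the tip at X≈36 against the wall at ≈51. I'll raise a little more, firm the grip without opening, and push forward.

{"op": "play_rows", "data": {"targets": [[[0,0,-0.001,0],[0,0,-0.002,0],[0,0,-0.002,0]]]}}

```text
t: 20.32
eef_pos: [0.4568, 0.1794, 0.239]
ee_rot: [-3.142, -0.0, 0.068]
force: [0.1, -1.5, -0.9]
width: 0.0122
```

{"op": "play_rows", "data": {"targets": [[[0,0,0,0],[0,0,0,0],[0.002,0,0,0],[0.005,0,0,0],[0.008,0,0,0]]], "grip": 255, "newtons": 40}}

```text
t: 20.95
eef_pos: [0.4649, 0.1799, 0.2388]
ee_rot: [3.141, 0.0, 0.068]
force: [-1.1, -0.7, -1.3]
width: 0.0116
```

```bash
python3 st.py
```

```text
t 20.95 F [-1.1 -0.7 -1.3] w 0.0116 TCP [-85.2   0.9 238.8] tips z 60.7
blade X [-58.7  40.7] Y [-4.9 -1.4  3.4]  top edge [(-50, 78.8), (-42, 501.3), (-30, 78.6), (-22, 79.3), (-14, 82.4), (-6, 81.4), (2, 82.9), (10, 83.0), (18, 81.7), (26, 82.2), (38, 82.6)]
  h -141 16 z 48.9 72.7 y -5.0
  h -129 27 z 46.0 71.2 y -4.1
  h -117 26 z 48.7 73.4 y -4.7
  h -105 29 z 49.4 73.1 y -5.1
  h -93 10 z 50.8 72.1 y -4.0
```

{"op": "play_rows", "data": {"targets": [[[0.002,0,0,0],[0.004,0,0,0],[0.006,0,0,0],[0.006,0,0,0]]]}}

```text
t: 21.5
eef_pos: [0.4709, 0.1803, 0.2389]
ee_rot: [3.141, -0.0, 0.067]
force: [0.2, -2.0, -2.0]
width: 0.0116
```

{"op": "play_rows", "data": {"targets": [[[0.001,0,0,0],[0.002,0,0,0],[0.002,0,0,0]]]}}

```text
t: 21.88
eef_pos: [0.4722, 0.1803, 0.2386]
ee_rot: [3.141, 0.001, 0.067]
force: [-4.2, -1.1, -0.6]
width: 0.0114
```

{"op": "play_rows", "data": {"targets": [[[0.001,0,0,0],[0.002,0,0,0],[0.002,0,0,0]]]}}

```text
t: 22.25
eef_pos: [0.4729, 0.1798, 0.238]
ee_rot: [3.14, 0.004, 0.067]
force: [-11.2, -0.4, 1.8]
width: 0.0115
```

```bash
python3 st.py
```

```text
t 22.25 F [-11.2  -0.4   1.8] w 0.0115 TCP [-77.2   0.3 238. ] tips z 59.9
blade X [-58.2  48.2] Y [-9.  -1.2  4.8]  top edge [(-50, 502.8), (-42, 501.8), (-30, 499.5), (-18, 78.9), (-6, 78.2), (2, 81.2), (10, 78.6), (18, 82.8), (26, 80.6), (38, 82.3), (46, 85.0)]
  h -129 29 z 46.3 70.2 y -6.2
  h -117 23 z 46.6 71.2 y -5.8
  h -105 29 z 47.1 71.9 y -5.3
  h -93 25 z 45.9 73.6 y -5.7
```

It's home: the tip sits at the same X as the neighbouring tips, with 11 N against the wall. I'll ease off, relax to a hinge so it settles, then open partially so the fingers stay clear of the neighbours.

{"op": "play_rows", "data": {"targets": [[[-0.001,0,0,0],[-0.001,0,0,0],[-0.001,0,0,0],[-0.001,0,0,0]]], "grip": 255, "newtons": 4}}

```text
t: 22.8
eef_pos: [0.473, 0.1803, 0.2386]
ee_rot: [3.141, 0.002, 0.067]
force: [-6.3, -0.7, -0.6]
width: 0.0118
```

{"op": "play_rows", "data": {"targets": [[[0,0,0,0],[0,0,0,0],[0,0,0,0],[0,0,0,0]]], "grip": 175}}

```text
t: 23.3
eef_pos: [0.4739, 0.1807, 0.239]
ee_rot: [-3.141, -0.0, 0.068]
force: [0.1, 0.4, 0.6]
width: 0.0278
```

```bash
python3 st.py
```

```text
t 23.3 F [0.1 0.4 0.6] w 0.0278 TCP [-76.2   1.1 239. ] tips z 60.9
blade X [-58.1  48.5] Y [-7.5 -1.5  2.5]  top edge [(-50, 504.0), (-42, 503.1), (-34, 501.9), (-26, 79.4), (-18, 77.2), (-10, 78.6), (2, 80.8), (10, 81.0), (18, 77.2), (26, 81.7), (42, 80.7), (50, 80.3)]
  h -129 27 z 46.7 70.5 y -5.6
  h -117 25 z 47.7 70.4 y -5.1
  h -105 27 z 46.5 71.6 y -4.6
  h -93 24 z 46.2 70.6 y -5.3
  h -81 11 z 48.2 73.0 y -5.5
```

Released and level. Retract straight up, then check from both cameras.

{"op": "play_rows", "data": {"targets": [[[0,0,-0.01,0],[0,0,-0.03,0],[0,0,-0.06,0],[0,0,-0.1,0],[0,0,-0.13,0]]]}}

```text
t: 23.98
eef_pos: [0.4737, 0.1805, 0.3715]
ee_rot: [-3.141, -0.002, 0.068]
force: [-0.2, -0.6, 0.2]
width: 0.0273
```

{"op": "play_rows", "data": {"targets": [[[-0.03,0.06,0,0],[-0.04,0.12,0,0],[-0.04,0.18,0,0],[-0.04,0.24,0,0],[-0.04,0.28,0,0]]]}}

```text
t: 24.6
eef_pos: [0.4522, -0.1038, 0.3699]
ee_rot: [3.142, -0.001, 0.066]
force: [0.4, 0.5, -0.0]
width: 0.0276
```

Run:
```python
from st import *
st()
q,e=cams.grab_frame("side"); p,d=cams.grab_frame("top")
def f(P): 
    c0,s0=np.cos(.0645),np.sin(.0645); return np.stack([1000*(c0*(P[...,0]-.55)+s0*(P[...,1]-.1855)),1000*(-s0*(P[...,0]-.55)+c0*(P[...,1]-.1855)),1000*P[...,2]],-1)
h0=None
for n,im in(("before",cv2.imread("pics/top0.png")[:,:,::-1].copy()),("now",p)):
    hsv=cv2.cvtColor(im,cv2.COLOR_RGB2HSV); v,u=np.indices(hsv.shape[:2]); R=f(planeat("top",np.c_[u.ravel(),v.ravel()],.08).reshape(*u.shape,3))
    for nm,y in(("red",-60),("mid",0),("black",60)):
        k=(abs(R[...,1]-y)<8)&(R[...,0]>-50)&(R[...,0]<60)&(hsv[...,1]<70)&(hsv[...,2]>70)
        if k.sum()<9: print(n,nm,k.sum()); continue
        a=np.polyfit(R[k][:,0],R[k][:,1],1); print(n,nm,k.sum(),"X",np.percentile(R[k][:,0],[1,99]).round(1),"y0,slope",np.polyval(a,0).round(2),a[0].round(4))
    for nm,lo,hi in(("redH",0,4),("orangeH",5,20)):
        k=(abs(R[...,1])<80)&(R[...,0]<-52)&(R[...,0]>-170)&(hsv[...,0]>=lo)&(hsv[...,0]<=hi)&(hsv[...,1]>170)
        if k.sum()>5: print(n,nm,k.sum(),"X",np.percentile(R[k][:,0],[1,99]).round(1),"Y",R[k][:,1].mean().round(1))
```

```text
t 24.6 F [ 0.4  0.5 -0. ] w 0.0276 TCP [-116.1 -281.4  369.9] tips z 191.8
blade X [-52.1 -43.6] Y [-5.7 -3.2 -0.2]  top edge [(-50, 80.0)]
  h -129 23 z 49.2 71.5 y -5.0
  h -117 22 z 48.1 70.0 y -5.3
  h -105 27 z 48.2 70.5 y -3.8
  h -93 21 z 49.4 70.3 y -4.2
  h -81 27 z 48.3 73.1 y -4.1
  h -69 26 z 50.7 73.1 y -4.6
  h -57 12 z 48.7 71.8 y -5.1
before red 74 X [-47.8  51.4] y0,slope -60.44 0.0028
before mid 0
before black 85 X [-47.6  51.3] y0,slope 59.45 0.0062
before redH 98 X [-136.3  -61.9] Y -61.6
now red 109 X [-47.9  51.1] y0,slope -60.17 -0.0018
now mid 103 X [-47.9  54.2] y0,slope -0.06 0.0104
now black 85 X [-47.6  51.3] y0,slope 59.45 0.0062
```

```bash
python3 -c "
from station import job_done
print(job_done())"
```

```text
the job is handed in; nothing more can be done
None
```

The scraper is in the yellow-tagged middle slot, released, and the job is handed in at about 25 s of the 51 s; no verdict came back.

**What I did:** I took the scraper flat off the mat and let it tip onto the +y slope of the cradle nearest the base. I then righted it by closing the jaws centred on the groove line, slid it into the slot, pushed it home with about 11 N against the wall, released it and backed off.

**What went wrong:** After lowering it into the slot I opened the fingers too early. Its centre of mass was over the slot's front edge, so it tipped handle-down and the handle end reached the bench. The next push met about 25 N along the slot and 19 N upward. I recovered by using a light grip as a hinge and raising the handle until the blade lay on the floor.

**Last checks:**

| Check | Result |
|---|---|
| Cradle | Leaned at 46°, along the groove within 0.005 rad, fingers open; height about 17–19 mm against a limit of 21 (least certain figure) |
| Slot, sideways | 0.1 mm from the centre line, 0.010 rad off the direction I estimated for the slot (top camera) |
| Slot, height | Level, top edge 80 mm above the bench, as expected for a blade on the floor |
| Red and black scrapers | Moved less than 1 mm sideways, tips unchanged (top camera) |

- **Tip depth:** the two cameras disagree slightly. The side camera puts the tip level with its neighbours; the top camera reads 3 mm deeper, about one pixel. I relied on the wall contact.
- **Not checked:** the can, jar, spool, screwdriver and mug were not measured at the end, though I noticed no contact with them.

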